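Start the timed lamp exposure of a well plate

ROBOT

A 6-joint arm with a two-finger parallel gripper is mounted at the origin on the work surface. World frame = base frame: x ahead of the robot, y to its left, z up, the work surface at z = 0. Lengths are in m, angles in degrees, forces in N, time in s.
With the tool pointing down it reaches from about 0.325 to 0.85 m from the base axis. Payload 15.5 kg.
Tool frame: the origin (TCP) lies on the centre line of the jaws, within the pads' length; the fingertips stand 19 mm ahead of it and the grasp point (between the pads) is the TCP; y points along the fingers, z is the direction in which the jaws open and shut, and the axes are right-handed (so a half turn about y gives the same grasp; the last joint's range is limited). The gripper opens to 91 mm and grips with 3 to 60 N. Pads are 32 mm wide; open, the fingers measure 118 mm over their backs; the gripper's body (76 mm by 178 mm) begins 60 mm behind the grasp point.
Start: joints at [66.205, 28.281, 77.091, -0, 74.628, -5.472], TCP at [0.196, 0.593, 0.233] pointing down, gripper open.
Joint ranges: [-166.48, 166.48], [-47.26, 123.95], [12.59, 153.08], [-70.14, 250.14], [6.76, 159.57], [-176.63, 176.63]. Speed limits (degrees/s): [108.29, 108.29, 147.25, 172.46, 172.46, 172.46].

INTERFACE

Orientations are given as [roll, pitch, yaw] about the fixed x, y, z axes, in that order (R = Rz(yaw) Ry(pitch) Rx(roll)).
In Python, from cell import movep, move_l, move_j, ungrasp, grab, dwell, inverse_kinematics, grab_frame, camera_model, MotionError, hand_in, read_clock, read_qpos, read_joint_vel, read_effort, read_ee_pos, read_tcp_rot, read_ft_force, read_moment, read_width gives the robot as it stands. Calls block until the motion is done:
- movep(position, orientation): joint-space move of the TCP to a pose.
- move_l(position, ori=None, feed=0.15, f_stop=None): straight line of the TCP; ori=None keeps the orientation; feed is the mean speed in m/s. With f_stop (N) it stops when the force on the tool has changed by that much, and returns True; else False.
- move_j(angles): joint-space move.
- ungrasp() and grab(f_grip=None): open the fingers fully, or close them until they stop; f_grip is the grip in N (None keeps the last).
- dwell(seconds).
- inverse_kinematics(position, orientation): joint angles nearest the present ones, or None.
- grab_frame(name): name is "scene" or "top" or "wrist"; returns the picture (384x512x3 uint8, blue, green, red); there is no depth.
- camera_model(name): a dict with "fov_y" (degrees; the focal length in pixels is half the picture's height over the tangent of half this angle, whatever the lens; pixels are square), "cx", "cy" (the principal point, pixels), "R" (3x3) and "t" (3): a world point X has camera coordinates R X + t; the wrist camera has in their place "T_tool_cam" (4x4, takes a point from camera to tool coordinates, whose origin is the TCP and whose axes are the tool frame's). Camera axes: x right, y down, z forward; pixel columns grow to the right and rows downward; lengths in m; the calibration is good to about 2 mm. A picture is of the moment at which its call begins: read the wrist's pose just before it. camera_model takes no time and is no camera call.
A pose or a line that the arm cannot do raises MotionError and nothing moves.
- hand_in(): hands the job in, once; it reports no verdict.
Readings, each from a call of its own:
- read_clock(): time.
- read_qpos(): joint angles.
- read_joint_vel(): joint speeds.
- read_effort(): joint torques, N m.
- read_ee_pos(): TCP position.
- read_tcp_rot(): TCP orientation.
- read_ft_force(): force on the tool from outside, world axes, zero at the start.
- read_moment(): the same for the moment, N m.
- read_width(): finger opening in m.
Only numpy, scipy, OpenCV 4.12 (cv2) and the standard library are available. Lean on these libraries where they do the work, as an engineer would, in place of code of your own. Each camera call takes 0.05 s, during which the arm holds its last target. There are 200 camera calls.

TASK

Set up the lamp exposure of the well plate: first wind the bench timer by its wing key, clockwise in repeated part turns, all the way to its stop; then draw the hand lamp out of its leaning dock, turn it level with its window facing straight down, and finish while still holding it steady in the gripper with the window centred about 100 mm above the well plate. Do not shift the plate or the other things on the bench.

Things in the scene. Friction and masses are not known exactly. Their poses are not given: they have to be found in the camera images.
- timer: White square spring timer fixed to the bench, 100 x 100 mm, 45 mm high. Origin: centre of its underside, z up, x and y along its sides. The wing key stands on the middle of its top.
- winder (a joint): Turn of the timer's wing key about the vertical, rad; grows clockwise seen from above. 0 is unwound, the stop is at 3.0 (fully wound). At value q the wing's long side points at the timer's yaw minus q. It takes up to 0.08 N m to turn and stays where it is left (friction exceeds its spring).
- winder_grip (a point): Point on the key's axis at the height to grip it, 78 mm above the bench. The steel wing is a flat upright plate 46 mm long (the point's x axis), 10 mm thick (the point's y axis), 26 mm tall, from 64 to 90 mm above the bench; it turns with the key.
- dock: Grey leaning charging dock on a black 120 x 80 x 12 mm foot, fixed. Origin: centre of the foot's underside, z up. Its socket, 45 mm deep with 2 mm of room, opens up and along the dock's +x, 50 degrees above level; the lamp is drawn out along that line. The socket's lower lip ends 30 mm short of the lamp's grip point, its other walls 40 mm short.
- lamp: White hand lamp, 196 mm long, loose, 0.13 to 0.25 kg, butt in the dock. Origin: on its middle line at the place to grip, 98 mm above the bench. x runs to the head (docked: 50 degrees above level along the dock's x, sagging up to 3), z out of its back (docked: up, to the robot's side), y across. Handle 26 (y) x 22 (z) mm, x -85 to 32 mm; head 42 x 26 mm, x 32 to 111. Balance at x = 12 mm.
- lamp_window (a point): Middle of the lamp's flat window, on the underside of the head: at x = 72.5, y = 0, z = -13.5 mm in the lamp's frame.
- plate: White 12-well plate lying loose on the bench, 86 x 128 mm, 20 mm high. Origin: centre of its underside, z up; x across the short side.
- bottle: Bystander: reagent bottle with orange cap, 56 mm across, 130 mm tall, loose. Origin: centre of its underside.
- pot: Bystander: small specimen jar with white lid, 48 mm across, 55 mm tall, loose. Origin: centre of its underside.
- driver: Bystander: screwdriver lying on the bench, loose, about 200 mm long. Its x axis runs along it towards the tip.
Things that resemble listed ones, but are neither listed nor needed, are in the scene too. What is shaped like the lamp but black or orange is not meant.

How it is judged:
By the outcome, as a careful person would: the job done as asked, in the order asked, and still so for the second after the job is handed in, while the arm keeps its last pose, push and grip.
It also fails if it takes over 58 s, if anything falls off the work surface, if the arm or the gripper's body presses on something with over 40 N, if the wrist force passes 120 N, or if a joint passes its speed limit or range.

## Working session

There is one attempt and no reset: what is moved stays moved. The work goes in short steps, each a Python script; the robot and the scene stay as the last script left them, time stands still between calls to the robot, and variables do not carry over. Pictures are saved under pics/ and viewed, on a budget of 10 in all, crops included, one or two more only if the job needs it, and the job is handed in when it is done.

```bash
ls; mkdir -p pics
python3 - <<'E'
from cell import *
import cv2,numpy as np
for n in("scene","top"):
    im=grab_frame(n);cv2.imwrite(f"pics/{n}0.png",im)
    print(n,camera_model(n))
print(camera_model("wrist"),read_ee_pos(),read_tcp_rot(),read_clock(),read_width())
E
```

```text
pics
scene {'fov_y': 57.158394878591565, 'cx': 252.8500543574419, 'cy': 188.61308683180465, 'R': array([[-0.88717614,  0.46137139, -0.00741173],
       [ 0.38147677,  0.72431979, -0.57431377],
       [-0.25960348, -0.51234488, -0.81860171]]), 't': array([ 0.54722724, -0.02266076,  1.3605481 ])}
top {'fov_y': 55.194214696124035, 'cx': 255.7368214835476, 'cy': 190.5925765291191, 'R': array([[ 0.00215935, -0.99993107,  0.01154072],
       [-0.99835273, -0.00281734, -0.05730519],
       [ 0.05733375, -0.01139796, -0.99829   ]]), 't': array([-0.18564602,  0.55902191,  1.30389218])}
{'fov_y': 70.79906584835733, 'cx': 254.32992125461521, 'cy': 190.24386868573865, 'T_tool_cam': array([[-1.28801827e-04,  9.71713101e-01,  2.36164421e-01,
        -6.63922113e-02],
       [ 3.08434529e-04, -2.36164373e-01,  9.71713072e-01,
        -1.51342636e-01],
       [ 9.99999944e-01,  1.97999681e-04, -2.69291470e-04,
         1.04543863e-05],
       [ 0.00000000e+00,  0.00000000e+00,  0.00000000e+00,
         1.00000000e+00]])} [0.19636314 0.59302063 0.23240738] [-9.00612927e+01  5.47150124e-03 -1.83249339e+01] 0.1 0.09132142591857711
```

View pics/scene0.png

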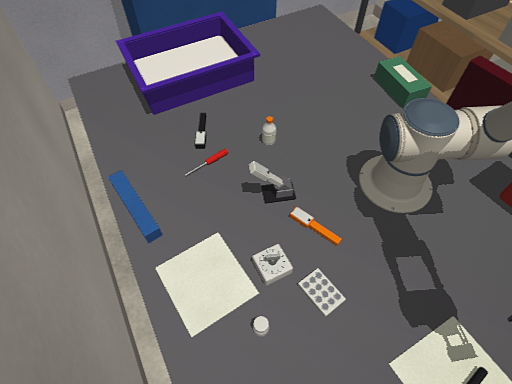

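View pics/top0.png

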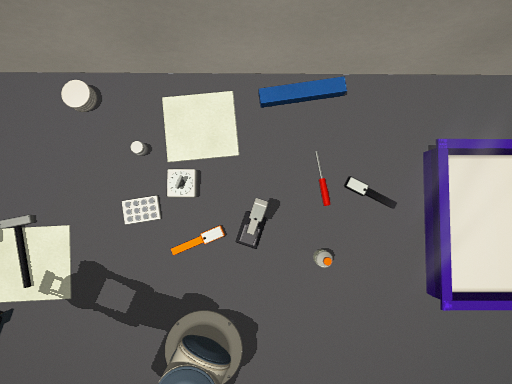

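The scene view shows the timer at (272,263), the plate at (322,291), the dock with the lamp at (272,182), the bottle at (269,130), the pot at (261,325) and the screwdriver at (207,162). In the top view the same things are the timer (182,183), plate (141,209), dock and lamp (253,222), pot (138,148), bottle (324,259) and driver (323,185).

Lamp candidates in the top view are the orange one at (198,240), the black one at (370,192) and the white one leaning in the dock at (258,210). The white one fits. I'll confirm it in one enlarged crop and measure at the same time.

```bash
cat > h.py <<'E'
from cell import *
import cv2,numpy as np
from scipy.spatial.transform import Rotation as Ro
def K(m):
    return (192/np.tan(np.radians(m["fov_y"])/2),m["cx"],m["cy"])
def pose(name):
    """R,t world->cam"""
    m=camera_model(name)
    if name!="wrist": return m,np.array(m["R"]),np.array(m["t"])
    T=np.eye(4);T[:3,:3]=Ro.from_euler("xyz",read_tcp_rot(),degrees=True).as_matrix();T[:3,3]=read_ee_pos()
    W=np.linalg.inv(T@m["T_tool_cam"]);return m,W[:3,:3],W[:3,3]
def cast(P,uv,z):
    m,R,t=P;f,cx,cy=K(m);uv=np.atleast_2d(np.array(uv,float))
    d=np.c_[(uv[:,0]-cx)/f,(uv[:,1]-cy)/f,np.ones(len(uv))]@R
    c=-R.T@t
    return c+d*((z-c[2])/d[:,2])[:,None]
def proj(P,X):
    m,R,t=P;f,cx,cy=K(m);c=np.atleast_2d(X)@R.T+t
    return np.c_[cx+f*c[:,0]/c[:,2],cy+f*c[:,1]/c[:,2]]
def tri(Ps,uvs):
    A=np.zeros((3,3));b=np.zeros(3)
    for P,uv in zip(Ps,uvs):
        m,R,t=P;f,cx,cy=K(m);d=R.T@np.array([(uv[0]-cx)/f,(uv[1]-cy)/f,1]);d/=np.linalg.norm(d)
        M=np.eye(3)-np.outer(d,d);A+=M;b+=M@(-R.T@t)
    return np.linalg.solve(A,b)
E
python3 - <<'E'
from h import *
a=cv2.imread("pics/top0.png");s=cv2.imread("pics/scene0.png")
A=cv2.resize(a[160:260,115:275],None,fx=5,fy=5,interpolation=3)[:, :]
B=cv2.resize(s[150:215,235:315],(400,325),interpolation=3)
A2=cv2.resize(a[160:260,115:275],(800,500),interpolation=3)
cv2.imwrite("pics/crop.png",np.vstack([cv2.resize(a[165:225,115:275],(800,300),interpolation=3),np.hstack([cv2.resize(a[190:250,230:310],(400,300),interpolation=3),cv2.resize(s[150:210,235:315],(400,300),interpolation=3)])]))
P=pose("top")
hsv=cv2.cvtColor(a,cv2.COLOR_BGR2HSV)
w=((hsv[...,2]>150)&(hsv[...,1]<50)).astype(np.uint8)
w=cv2.morphologyEx(w,cv2.MORPH_CLOSE,np.ones((7,7)))
for c in cv2.findContours(w,0,2)[0]:
    if cv2.contourArea(c)<60: continue
    r=cv2.minAreaRect(c)
    bx=cv2.boxPoints(r)
    for z in (.0,.02,.045):
        X=cast(P,bx,z);print(np.round(r[0]),z,X.mean(0).round(4),np.linalg.norm(X[1]-X[0]).round(3),np.linalg.norm(X[2]-X[1]).round(3),np.degrees(np.arctan2(*(X[1]-X[0])[1::-1])).round(1))
E
```

```text
[196. 367.] 0.0 [-0.0657  0.0249  0.    ] 0.08 0.173 -26.4
[196. 367.] 0.02 [-0.0575  0.022   0.02  ] 0.079 0.17 -26.4
[196. 367.] 0.045 [-0.0472  0.0184  0.045 ] 0.078 0.167 -26.4
[322. 259.] 0.0 [ 0.3154 -0.424   0.    ] 0.053 0.051 -17.2
[322. 259.] 0.02 [ 0.3179 -0.4202  0.02  ] 0.053 0.05 -17.2
[322. 259.] 0.045 [ 0.3211 -0.4154  0.045 ] 0.052 0.049 -17.2
[212. 234.] 0.0 [ 0.4018 -0.0254  0.    ] 0.069 0.034 -66.7
[212. 234.] 0.02 [ 0.4031 -0.0276  0.02  ] 0.068 0.034 -66.7
[212. 234.] 0.045 [ 0.4046 -0.0303  0.045 ] 0.067 0.033 -66.7
[ 34. 258.] 0.0 [0.3175 0.6071 0.    ] 0.305 0.247 2.4
[ 34. 258.] 0.02 [0.32   0.5955 0.02  ] 0.301 0.243 2.4
[ 34. 258.] 0.045 [0.3231 0.581  0.045 ] 0.295 0.239 2.4
[256. 216.] 0.0 [ 0.4667 -0.1851  0.    ] 0.129 0.046 -18.3
[256. 216.] 0.02 [ 0.4669 -0.1849  0.02  ] 0.127 0.045 -18.3
[256. 216.] 0.045 [ 0.4672 -0.1846  0.045 ] 0.125 0.044 -18.3
[140. 209.] 0.0 [0.491  0.2327 0.    ] 0.129 0.086 -80.8
[140. 209.] 0.02 [0.4909 0.2267 0.02  ] 0.127 0.084 -80.8
[140. 209.] 0.045 [0.4907 0.2191 0.045 ] 0.125 0.083 -80.8
[357. 185.] 0.0 [ 0.5802 -0.5
[... 323 characters left out ...]
9.8
[480. 223.] 0.0 [ 0.4469 -1.0018  0.    ] 0.234 0.496 -89.8
[480. 223.] 0.02 [ 0.4475 -0.9893  0.02  ] 0.231 0.488 -89.8
[480. 223.] 0.045 [ 0.4482 -0.9737  0.045 ] 0.226 0.479 -89.8
[136. 147.] 0.0 [0.7188 0.2516 0.    ] 0.04 0.044 -89.7
[136. 147.] 0.02 [0.7153 0.2453 0.02  ] 0.039 0.044 -89.7
[136. 147.] 0.045 [0.7109 0.2375 0.045 ] 0.039 0.043 -89.7
[200. 126.] 0.0 [0.7985 0.0216 0.    ] 0.264 0.242 -84.2
[200. 126.] 0.02 [0.7938 0.0187 0.02  ] 0.26 0.239 -84.2
[200. 126.] 0.045 [0.7879 0.0151 0.045 ] 0.255 0.234 -84.2
[75. 93.] 0.0 [0.9182 0.4811 0.    ] 0.103 0.097 -89.6
[75. 93.] 0.02 [0.9117 0.4714 0.02  ] 0.101 0.096 -89.6
[75. 93.] 0.045 [0.9036 0.4592 0.045 ] 0.099 0.094 -89.6
```

View pics/crop.png

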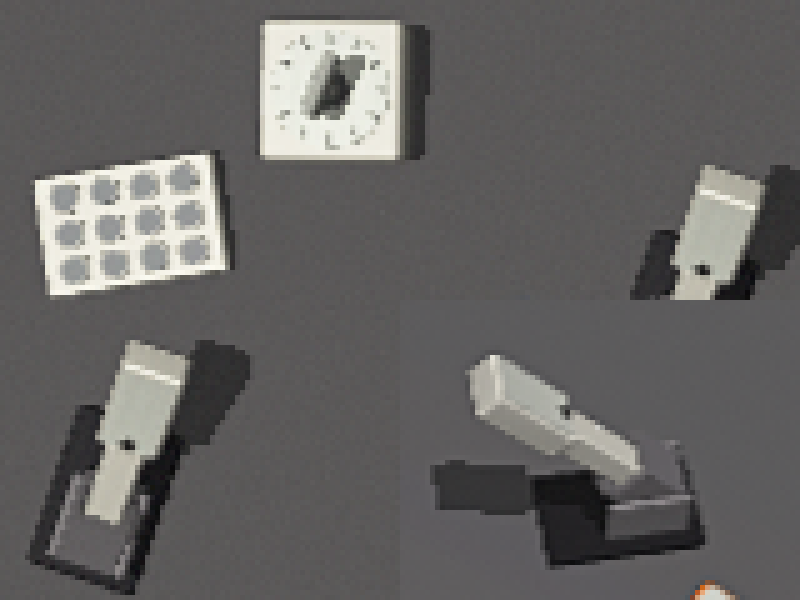

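The crop confirms that the white lamp leans in the grey dock on the black foot (crop 140,430), with its head pointing away from the robot. The timer at (330,90) has its wing running from about (328,52) to (308,115), roughly -20° in world yaw. Plate: 127x84 mm at z=0.02, which matches. Timer: 95 mm square, also close. Next I move over the timer and look from near.

Run:
```python
from h import *
t0=read_clock()
movep([0.57,0.10,0.21],[-90,0,-20])
print(read_clock()-t0,read_qpos())
P=pose("wrist");im=grab_frame("wrist");cv2.imwrite("pics/w1.png",im);np.savez("w1.npz",R=P[1],t=P[2])
print(proj(P,[[.586,.081,.078],[.586,.081,.045],[.491,.227,.02]]))
# feasibility of lamp grasp for several tilts
def lam(yaw,pitch):  # lamp frame
    x=np.array([np.cos(pitch)*np.cos(yaw),np.cos(pitch)*np.sin(yaw),np.sin(pitch)])
    y=np.array([-np.sin(yaw),np.cos(yaw),0]);return np.c_[x,y,np.cross(x,y)]
Rtl=np.array([[1,0,0],[0,0,1],[0,-1,0]]).T  # lamp<-tool : tool x=lx, y=-lz, z=ly
Rtl=np.c_[[1,0,0],[0,0,-1],[0,1,0]]
for d in (0,-15,-30):
  for s in (1,-1):
    R0=lam(np.radians(-18),np.radians(50))@Rtl@Ro.from_euler("z",d,degrees=True).as_matrix()
    if s<0:R0=R0@np.diag([-1,1,-1])
    e=Ro.from_matrix(R0).as_euler("xyz",degrees=True)
    print(d,s,e.round(1),R0[:,1].round(2),inverse_kinematics([.46,-.185,.098],e))
```

```text
2.2167 [ 4.11625235e+00  2.58883935e+01  8.54699434e+01  1.05905578e-02
  6.86367936e+01 -6.59420479e+01]
[[242.38808695 207.44855828]
 [243.55801227 199.35386385]
 [331.87664137  80.39827169]]
0 1 [-90. -50. -18.] [ 0.73 -0.24 -0.64] [-40.33901025  48.08952942 146.37404405 161.02176464  63.54825161
  83.9133414 ]
0 -1 [-90.  50. 162.] [ 0.73 -0.24 -0.64] [-40.33901025  48.08952942 146.37404405 161.02176464  63.54825161
 -96.0866586 ]
-15 1 [-90. -65. -18.] [ 0.86 -0.28 -0.42] None
-15 -1 [-90.  65. 162.] [ 0.86 -0.28 -0.42] None
-30 1 [-90. -80. -18.] [ 0.94 -0.3  -0.17] None
-30 -1 [-90.  80. 162.] [ 0.94 -0.3  -0.17] None
```

View pics/w1.png

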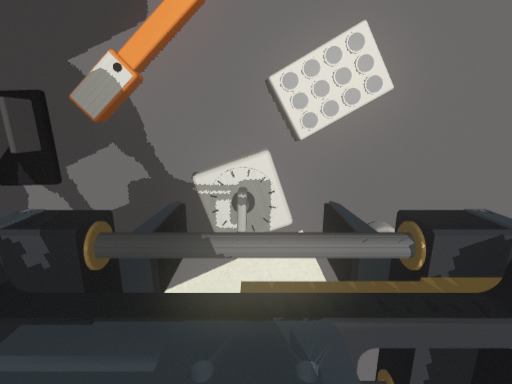

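The near view shows the timer with corners (193,179), (268,151) and (291,217). Its key axis is near (242,202), against a predicted (242,207). The wing lies vertical in the image, so along tool x and the -20° yaw is right. The plate is at (330,80), as predicted. I grip the key and wind it in part turns.

```bash
cat > wind.py <<'E'
from h import *
def turn(total,step=15,lim=0.3):
    """turn clockwise by joint 6 until 'total' deg or the resisting moment jumps; returns turned"""
    done=0
    while done<total-.1:
        s=min(step,total-done);q=np.array(read_qpos(),float);q[5]=Q6[0]+s;move_j(list(q0[:5])+[q[5]]);Q6[0]=q[5];done+=s
        m=np.array(read_moment());f=np.array(read_ft_force());print(round(read_clock(),2),round(Q6[0],1),"Mz",m[2].round(3),"F",f.round(1),"w",round(read_width(),4))
        if abs(m[2])>lim: return done,True
    return done,False
E
python3 - <<'E'
from h import *
P=pose("wrist")
pl=cast(P,[[366,22],[393,85],[302,139],[268,82]],.02);print("plate",pl.mean(0),[np.linalg.norm(pl[i]-pl[i-1]).round(3) for i in range(4)],np.degrees(np.arctan2(*(pl[3]-pl[0])[1::-1])))
ti=cast(P,[[193,179],[268,151],[291,217]],.045);c=(ti[0]+ti[2])/2;print("timer",c,np.linalg.norm(ti[0]-ti[1]),np.linalg.norm(ti[1]-ti[2]),[np.degrees(np.arctan2(*(ti[i]-ti[1])[1::-1])) for i in(0,2)])
wing=cast(P,[[241,190],[241,225]],.09);print("wing",wing)
if np.hypot(c[0]-.586,c[1]-.081)<.008:
    xy=(c[:2]+[.586,.081])/2
    move_l([xy[0],xy[1],.078],[-90,0,-20],feed=.12)
    grab(20);print(xy,read_width(),read_ft_force(),read_moment(),read_qpos(),read_clock())
    import wind;wind.Q6=[read_qpos()[5]];wind.q0=list(read_qpos())
    print(wind.turn(30))
E
```

```text
plate [0.49403159 0.22562032 0.02      ] [np.float64(0.127), np.float64(0.077), np.float64(0.123), np.float64(0.079)] -79.90099176840926
timer [0.58445528 0.08060521 0.045     ] 0.09506517736620414 0.08615910966640816 [np.float64(-89.48891956524194), np.float64(-0.006215356441758614)]
wing [[0.56450116 0.08803386 0.09      ]
 [0.60046888 0.07451391 0.09      ]]
[0.58522764 0.0808026 ] 0.012728691842524389 [-0.9795315  -3.02331506  0.5439223 ] [-0.57151385  0.11260832 -0.04231458] [ 2.06109171e+00  3.62394200e+01  9.09570486e+01 -1.90467335e-02
  5.28143684e+01 -6.79315878e+01] 4.8167
5.18 -52.9 Mz -0.017 F [ 2.6  4.8 -1.3] w 0.0126
5.55 -37.9 Mz 0.058 F [ 4.5  9.6 -3.8] w 0.0124
(30, False)
```

Run:
```python
from h import *
import wind
q=list(read_qpos());wind.Q6=[q[5]];wind.q0=q
d,hit=wind.turn(60,step=30)
print(d,hit)
if not hit:
    ungrasp();q=list(read_qpos());print(q[5],read_ft_force(),read_moment())
    # back by 90 deg is not a grip; go back a half turn: same grasp on the wing, axis re-centred when closing
    q[5]-=150; move_j(q) if q[5]>-170 else None
    P=pose("wrist");cv2.imwrite("pics/w2.png",grab_frame("wrist"));print(read_qpos()[5],read_tcp_rot(),read_clock())
```

```text
6.13 -8.1 Mz 0.06 F [ 7.3  7.4 -6.3] w 0.0122
6.72 21.9 Mz 0.092 F [ 14.5   6.3 -11.7] w 0.0123
60 False
21.916467982745647 [ 0.21776859  0.69219872 -0.36402129] [-0.12871821  0.06077872  0.02902801]
-128.05390978382533 [-90.00813533  -0.09495419  40.11894308] 10.3333
```

Run:
```python
from h import *
import wind
q=list(read_qpos());q[5]=-158.;move_j(q)
grab(20);print(read_width(),read_tcp_rot(),read_ft_force(),read_moment())
wind.q0=q;wind.Q6=[-158.]
print(wind.turn(45,step=45,lim=.3)); print(wind.turn(40,step=8,lim=.3),read_tcp_rot(),read_qpos()[5])
```

```text
0.012343575645994464 [-90.27851741  -0.11369695  70.06883335] [10.17704417 -4.58409631 -6.48130828] [-1.0019281  -1.77338191  0.01457276]
12.9 -113.0 Mz 0.026 F [ 13.2 -10.4  -9.2] w 0.0124
(45, False)
13.17 -105.0 Mz 0.014 F [ 14.6 -11.4  -8.7] w 0.0125
13.43 -97.0 Mz 0.088 F [ 13.6 -13.2  -9.9] w 0.0124
13.7 -89.0 Mz 0.309 F [ 12.7 -14.   -7.1] w 0.0127
(24, True) [-90.07098811  -0.34848552   1.03653944] -88.95674456141529
```

Run:
```python
from h import *
import wind
q=list(read_qpos());wind.q0=q;wind.Q6=[-89.]
print(wind.turn(8,step=4,lim=.7),read_tcp_rot())
ungrasp();p=read_ee_pos();print(read_moment(),read_clock())
move_l([.50,.04,.26],[-90,0,0],feed=.25)
P=pose("wrist");cv2.imwrite("pics/w3.png",grab_frame("wrist"));np.savez("w3.npz",R=P[1],t=P[2]);cv2.imwrite("pics/top3.png",grab_frame("top"));print(read_clock())
```

```text
13.95 -85.0 Mz 0.885 F [ 2.3 -3.8 -3.4] w 0.0149
(4, True) [-90.07344605  -0.37862605  -2.8191002 ]
[0.0293238  0.00192548 0.00540253] 15.1667
16.2417
```

View pics/w3.png

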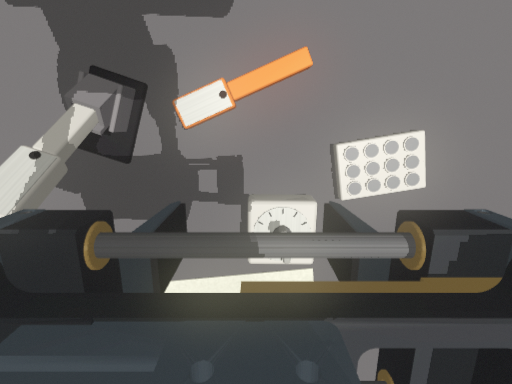

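Torque jumped from 0.09 to 0.89 N m and the jaws began to slip on the wing at yaw ≈0–8°, so the stop is reached. The geometry predicts +8°, and the wing in this picture, (282,235) to (287,262), agrees. The plate at (380,165) is unmoved. The dock foot's corners are (92,66), (147,83) and (132,161), and the lamp's button is at (35,155). Next I triangulate the dock and lamp.

```bash
cat >> h.py <<'E'
def lam(yaw,pitch):
    """lamp frame (columns x,y,z) for heading yaw and elevation pitch, degrees"""
    yaw,pitch=np.radians([yaw,pitch])
    x=np.array([np.cos(pitch)*np.cos(yaw),np.cos(pitch)*np.sin(yaw),np.sin(pitch)])
    y=np.array([-np.sin(yaw),np.cos(yaw),0]);return np.c_[x,y,np.cross(x,y)]
TL=np.c_[[1,0,0],[0,0,-1],[0,1,0]]   # tool axes in lamp frame
def tool(yaw,pitch,d,s=1):
    R=lam(yaw,pitch)@TL@Ro.from_euler("z",d,degrees=True).as_matrix()
    if s<0:R=R@np.diag([-1,1,-1])
    return Ro.from_matrix(R).as_euler("xyz",degrees=True),R
def eul2(R): return Ro.from_matrix(R).as_euler("xyz",degrees=True)
E
python3 - <<'E'
from h import *
w=np.load("w3.npz");Pw=(camera_model("wrist"),w["R"],w["t"]);Pt=pose("top");Ps=pose("scene")
ft=cast(Pw,[[92,66],[147,83],[132,161]],.012);print("foot",ft.round(4),np.linalg.norm(ft[0]-ft[1]),np.linalg.norm(ft[2]-ft[1]),"ctr",(ft[0]+ft[2])/2,"dir",np.degrees(np.arctan2(*(ft[2]-ft[1])[1::-1])))
b=tri([Pt,Ps,Pw],[(255.6,219),(268,172.4),(35,155)]);print("button",b,[proj(P,b).round(1) for P in(Pt,Ps,Pw)])
# far head end, back edge mid: top crop (165,345..372)->
c=(ft[0]+ft[2])/2
for d in (0,10,20,30,40,50):
  for s in (1,-1):
    e,R=tool(-20,50,d,s)
    print(d,s,e.round(1),R[:,1].round(2),np.round(inverse_kinematics(list(b-[.02,-.01,.03]),e),1) if inverse_kinematics(list(b-[.02,-.01,.03]),e) is not None else None)
E
```

```text
foot [[ 0.3555 -0.1815  0.012 ]
 [ 0.3773 -0.1084  0.012 ]
 [ 0.4856 -0.1408  0.012 ]] 0.07626005325894256 0.11299793878216176 ctr [ 0.42052168 -0.16114159  0.012     ] dir -16.612159347650884
button [ 0.46166498 -0.1823648   0.13564127] [array([[255.5, 218.5]]), array([[268. , 172.3]]), array([[ 34.7, 153.3]])]
0 1 [-90. -50. -20.] [ 0.72 -0.26 -0.64] [-38.7  51.  151.  165.   71.1  82.7]
0 -1 [-90.  50. 160.] [ 0.72 -0.26 -0.64] [-38.7  51.  151.  165.   71.1 -97.3]
10 1 [-90. -40. -20.] [ 0.6  -0.22 -0.77] [-35.7  33.1 140.3 161.8  33.7  93.2]
10 -1 [-90.  40. 160.] [ 0.6  -0.22 -0.77] [-35.7  33.1 140.3 161.8  33.7 -86.8]
20 1 [-90. -30. -20.] [ 0.47 -0.17 -0.87] [-33.2  25.7 131.1 133.1   9.  125.1]
20 -1 [-90.  30. 160.] [ 0.47 -0.17 -0.87] [-33.2  25.7 131.1 133.1   9.  -54.9]
30 1 [-90. -20. -20.] [ 0.32 -0.12 -0.94] [ -31.3   23.5  122.5   15.1   14.8 -115.3]
30 -1 [-90.  20. 160.] [ 0.32 -0.12 -0.94] [-31.3  23.5 122.5  15.1  14.8  64.7]
40 1 [-90. -10. -20.] [ 0.16 -0.06 -0.98] [ -29.7   24.3  114.2    3.2   31.6 -102.3]
40 -1 [-90.  10. 160.] [ 0.16 -0.06 -0.98] [-29.7  24.3 114.2   3.2  31.6  77.7]
50 1 [-90.   0. -20.] [-0.  0. -1.] [-28.5  27.  106.2   0.   46.8 -98.5]
50 -1 [-90.  -0. 160.] [-0.  0. -1.] [-28.5  27.  106.2  -0.   46.8  81.5]
```

Run:
```python
from h import *
y=-17.5;u=np.array([np.cos(np.radians(y)),np.sin(np.radians(y))])
p=np.array([.448,-.178])+.10*u
move_l([p[0],p[1],.30],[-90,0,y],feed=.3)
P=pose("wrist");cv2.imwrite("pics/w4.png",grab_frame("wrist"));np.savez("w4.npz",R=P[1],t=P[2]);print(read_clock())
print(proj(P,[[.4617,-.1824,.1356],[.448,-.178,.098]]))
for d in (28,32,36):
  e,R=tool(y,50,d);Rl=lam(y,50)
  for k in (-.0,.04,.09):
    q=inverse_kinematics(list(np.array([.448,-.178,.098])+k*Rl[:,0]),e);print(d,k,q)
  for ps in (-30,0,25,60,90):
    e,R=tool(ps,0,d);x=lam(ps,0);q=inverse_kinematics(list(np.array([.4925,.226,.12])-x@[.0725,0,-.0135]),e);print("fin",ps,None if q is None else np.round(q,0))
```

```text
17.2917
[[253.30100562 107.77243919]
 [253.47411232  97.54139394]]
28 -0.0 [ -32.72158394   25.11058413  123.54628151   29.53805898   11.50774003
 -133.20103813]
28 0.04 [ -31.69807925   22.11248231  118.3462982    16.49853278   18.87697613
 -118.85758853]
28 0.09 [ -30.59709145   19.60240783  111.7581447    10.57206218   27.55937122
 -111.56809504]
fin -30 [ 12.  35.  90.  19.  77. -56.]
fin 0 [ 16.  37.  86.   7.  84. -77.]
fin 25 [ 19.  37.  85.  -3.  86. -95.]
fin 60 [  24.   36.   87.  -16.   80. -120.]
fin 90 [  26.   34.   92.  -27.   70. -141.]
32 -0.0 [ -31.84161439   24.88612138  120.18178889   14.35327344   17.98519584
 -117.34554658]
32 0.04 [ -30.9293788    22.33952129  115.01961302    9.62614034   25.41602526
 -111.50376467]
32 0.09 [ -29.94013805   20.23936574  108.44025067    6.85355776   33.90658498
 -107.54544637]
fin -30 [ 11.  37.  88.  21.  81. -57.]
fin 0 [ 15.  39.  84.   8.  89. -77.]
fin 25 [ 19.  39.  82.  -3.  90. -95.]
fin 60 [  25.   38.   85.  -18.   84. -119.]
fin 90 [  28.   36.   90.  -29.   72. -138.]
36 -0.0 [ -31.04074777   25.0858953   116.85723506    7.81053376   24.63302784
 -110.26008427]
36 0.04 [ -30.2245701    22.90643376  111.72036968    5.7979664    31.83552045
 -107.28881027]
36 0.09 [ -29.33292162   21.14531553  105.13868041    4.41836389   40.08615278
 -104.87408782]
fin -30 [ 10.  39.  87.  22.  84. -58.]
fin 0 [ 15.  41.  81.   9.  93. -77.]
fin 25 [ 20.  41.  80.  -3.  95. -95.]
fin 60 [  26.   40.   83.  -19.   88. -118.]
fin 90 [  30.   38.   89.  -32.   75. -136.]
```

View pics/w4.png

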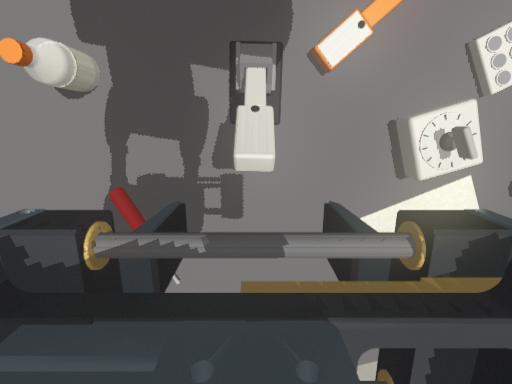

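The near view shows the white lamp's button at (255,108), against a predicted (253,108). The lamp runs straight down the image to its head end at (254,169), so the heading of -17.5° holds and the lateral error is about 1 mm. The foot is centred near (256,82). The timer's wing at (460,140) has moved from where it started. I grip the lamp with the jaws across its width and the tool leaning 34° to it, which keeps the wrist clear of its singularity.

```bash
python3 - <<'E'
from h import *
y=-17.5;d=34;Rl=lam(y,50);e,R=tool(y,50,d)
o=np.array([.448,-.178,.098])+.0009*Rl[:,1]
movep(list(o-.10*R[:,1]),list(e));print(read_clock(),read_qpos(),read_ft_force())
hit=move_l(list(o),feed=.08,f_stop=15);print("hit",hit,read_ee_pos(),read_ft_force())
if not hit:
    grab(35);print("w",read_width(),read_ft_force(),read_moment(),read_clock())
    cv2.imwrite("pics/s5.png",grab_frame("scene"))
    if .022<read_width()<.032:
        h=move_l(list(o+.02*Rl[:,0]),feed=.06,f_stop=25);print(h,read_ft_force())
        if not h:
            h=move_l(list(o+.08*Rl[:,0]),feed=.08,f_stop=25);print(h,read_ft_force(),read_width(),read_clock())
            cv2.imwrite("pics/s6.png",grab_frame("scene"));cv2.imwrite("pics/t6.png",grab_frame("top"));P=pose("wrist");cv2.imwrite("pics/w6.png",grab_frame("wrist"))
E
python3 -c "
import cv2,numpy as np
s=cv2.imread('pics/s6.png');t=cv2.imread('pics/t6.png');w=cv2.imread('pics/w6.png')
cv2.imwrite('pics/c6.png',np.hstack([cv2.resize(s[110:230,215:345],(390,360),interpolation=3),cv2.resize(w,(400,300))[:, :].copy() if 0 else np.pad(cv2.resize(w,(400,300)),((0,60),(0,0),(0,0)))]))"
```

```text
18.075 [ -32.27861311   11.7949641   115.19228457    6.64231413   37.65424741
 -109.55884919] [1.13785616 0.33306805 0.88976491]
hit False [ 0.44837244 -0.17721374  0.09837148] [-0.35913431 -0.04810756 -0.6123332 ]
w 0.02585273170332248 [-0.96797215 -1.05960654  1.32431474] [-0.09191184  0.37699462 -0.016936  ] 20.4833
False [ 0.17229906  0.31495809 -2.51629114]
False [-0.14715783 -0.03958107 -2.20237722] 0.025813859120574656 21.9167
```

View pics/c6.png

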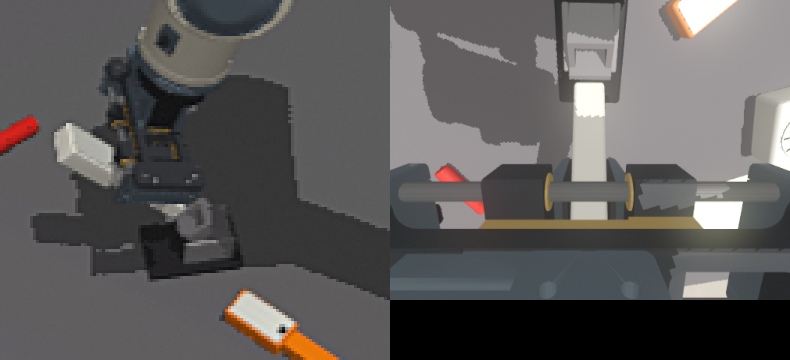

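The picture shows the lamp held by the handle and clear of the dock, with the jaws 25.8 mm apart (handle 26 mm) and about 2.2 N hanging. Nothing else has moved. I lift it and swing to just above the plate, allowing 1.5° for mean sag.

```bash
cat > fin.py <<'E'
from h import *
d=34
def goal(c,zwin,yaw,sag):
    """TCP pose putting the window at c,zwin with the lamp level, if it sags 'sag' deg below the tool's nominal"""
    L=lam(yaw,0);o=np.array([*c,zwin])-L@[.0725,0,-.0135]
    e,_=tool(yaw,sag,d);return list(o),list(e)
E
python3 - <<'E'
from fin import *
p=np.array(read_ee_pos());move_l([p[0],p[1]+.02,.27],feed=.25)
g,e=goal((.4925,.226),.17,25,1.5)
movep([g[0],g[1],.27],e);move_l(g,e,feed=.2)
dwell(.2);print(read_clock(),read_ee_pos(),g,read_tcp_rot(),e,read_width(),read_ft_force())
for n in("scene","top","wrist"):
    P=pose(n);cv2.imwrite(f"pics/{n}7.png",grab_frame(n))
    L=lam(25,0);o=np.array(g)
    print(n,proj(P,[o+L@v for v in([.111,.021,.013],[.111,-.021,.013],[.111,.021,-.013],[-.085,.013,.011],[-.085,-.013,.011],[.0725,0,-.0135])]).round(1).tolist(),proj(P,[.4925,.226,.02]).round(1))
s=cv2.imread('pics/scene7.png');t=cv2.imread('pics/top7.png');w=cv2.imread('pics/wrist7.png')
cv2.imwrite('pics/c7.png',np.vstack([np.hstack([cv2.resize(s[220:330,250:380],(400,338),interpolation=3),cv2.resize(t[150:260,90:220],(400,338),interpolation=3)]),np.pad(cv2.resize(w[:190],(512,190)),((0,0),(0,288),(0,0)))]))
E
```

```text
24.85 [0.42737125 0.19542927 0.1845685 ] [np.float64(0.4267926854398429), np.float64(0.1953601760237993), np.float64(0.18350000000000002)] [-90.01393311  32.37618839  24.98082048] [np.float64(-90.0), np.float64(32.500000000000014), np.float64(24.999999999999996)] 0.0256330427736711 [-0.32745186  0.69260678 -1.34581676]
scene [[330.9, 283.8], [317.3, 274.6], [329.3, 287.2], [362.7, 230.2], [354.7, 225.5], [329.7, 272.0]] [[321.5 290.3]]
top [[112.1, 200.1], [124.6, 194.4], [115.2, 200.4], [140.5, 257.0], [148.2, 253.3], [126.3, 208.6]] [[140.6 209. ]]
wrist [[303.3, 492.9], [205.0, 492.9], [294.7, 455.8], [273.7, 106.9], [234.8, 106.9], [254.2, 369.4]] [[254.3 327.3]]
```

View pics/c7.png

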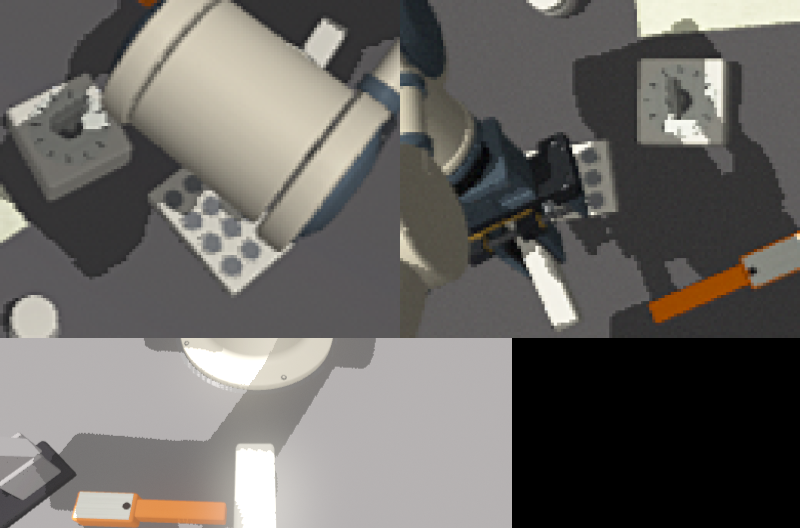

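The picture shows the lamp over the plate. In the wrist view the butt edge is at row ~107 (predicted 106.9), and in the top view its corners are (140,257) and (148,254) against a predicted (140.5,257) and (148,253). So the pose in the hand is as assumed, but the scene view is blocked by the wrist. I turn to yaw -30°, broadside to the scene camera, to check the level.

Run:
```python
from fin import *
g,e=goal((.4925,.226),.17,-30,1.5)
movep(g,e);g,e=goal((.4925,.226),.12,-30,1.5);move_l(g,e,feed=.08)
dwell(.3);print(read_clock(),read_ee_pos(),np.round(g,4),read_tcp_rot(),np.round(e,2),read_width(),read_ft_force())
L=lam(-30,0);o=np.array(read_ee_pos())
for n in("scene","top","wrist"):
    P=pose(n);cv2.imwrite(f"pics/{n}8.png",grab_frame(n))
    print(n,proj(P,[o+L@v for v in([.111,.021,.013],[.032,.021,.013],[.111,.021,-.013],[.032,.021,-.013],[-.085,.013,.011],[-.085,-.013,.011])]).round(1).tolist(),proj(P,[.4925,.226,.02]).round(1))
s=cv2.imread('pics/scene8.png');t=cv2.imread('pics/top8.png');w=cv2.imread('pics/wrist8.png')
cv2.imwrite('pics/c8.png',np.vstack([np.hstack([cv2.resize(s[230:320,270:370],(400,360),interpolation=2),cv2.resize(t[165:255,90:190],(400,360),interpolation=2)]),np.pad(w[:190],((0,0),(0,288),(0,0)))]))
```

```text
26.8 [0.42987531 0.26226098 0.13378246] [0.4297 0.2622 0.1335] [-89.97185155  32.47260984 -29.98911325] [-90.   32.5 -30. ] 0.02577122446343946 [-0.4614984   0.47521231 -1.98539706]
scene [[315.0, 281.8], [343.5, 282.9], [313.8, 285.1], [341.6, 286.2], [385.2, 282.1], [383.6, 273.2]] [[321.5 290.3]]
top [[129.4, 195.0], [116.6, 216.3], [132.0, 195.4], [119.5, 216.2], [99.9, 249.2], [106.9, 253.3]] [[140.6 209. ]]
wrist [[304.2, 495.9], [295.1, 295.8], [295.4, 458.1], [289.0, 293.8], [274.1, 106.8], [235.0, 106.8]] [[254.4 336.6]]
```

View pics/c8.png

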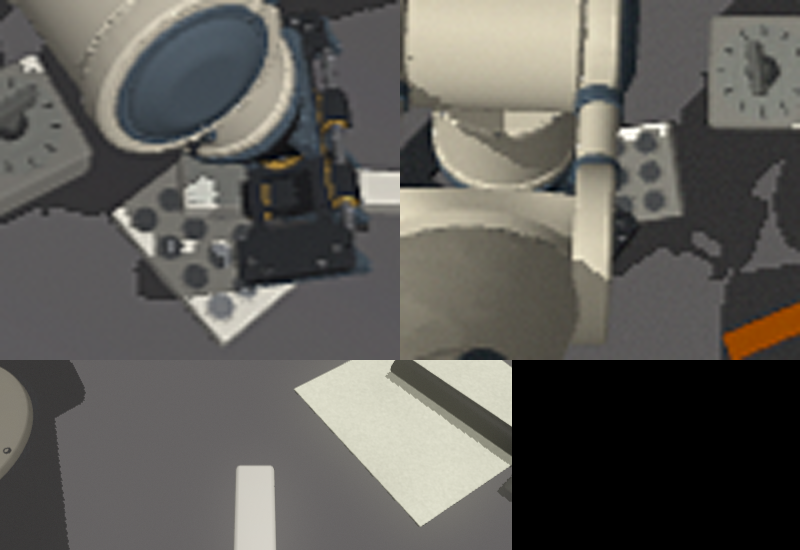

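The scene view shows the head over the plate's wells at about (316–330, 271–283) px and the butt at (360–370, 272–281). The wrist view again has the butt edge at row ~107, as predicted. For the level I check edge rows numerically.

Run:
```python
from fin import *
s=cv2.cvtColor(cv2.imread('pics/scene8.png'),cv2.COLOR_BGR2GRAY)
print("rows 266..291")
for u in (316,318,320,322,324,326,328,360,362,364,366,368,370,372): print(u,s[266:292,u].tolist())
P=pose("scene");o=np.array(read_ee_pos())
for p in (-3,0,3):
    L=lam(-30,p)
    for nm,v in (("head far top",[(.111,-.021,.013),(.06,-.021,.013)]),("head near top",[(.111,.021,.013),(.06,.021,.013)]),("head near bot",[(.111,.021,-.013),(.06,.021,-.013)]),("hd far top",[(-.05,-.013,.011),(-.085,-.013,.011)]),("hd near top",[(-.05,.013,.011),(-.085,.013,.011)]),("hd near bot",[(-.05,.013,-.011),(-.085,.013,-.011)])):
        print(p,nm,proj(P,[o+L@np.array(x) for x in v]).round(1).tolist())
```

```text
rows 266..291
316 [74, 114, 76, 114, 107, 111, 110, 109, 101, 102, 93, 176, 174, 168, 167, 156, 119, 121, 100, 79, 66, 71, 76, 89, 206, 189]
318 [32, 33, 26, 63, 110, 109, 106, 106, 102, 90, 201, 202, 183, 204, 146, 205, 133, 126, 95, 64, 65, 66, 62, 52, 191, 159]
320 [92, 146, 115, 61, 65, 108, 107, 100, 181, 208, 197, 195, 194, 200, 177, 209, 134, 125, 102, 63, 62, 61, 59, 78, 108, 111]
322 [113, 160, 136, 82, 41, 109, 109, 103, 93, 207, 207, 204, 200, 206, 210, 218, 138, 108, 99, 116, 108, 107, 111, 113, 112, 95]
324 [118, 176, 123, 76, 44, 98, 110, 107, 106, 103, 97, 95, 148, 103, 93, 160, 106, 100, 93, 108, 113, 112, 111, 106, 167, 123]
326 [151, 186, 139, 80, 41, 104, 110, 108, 108, 109, 107, 106, 107, 108, 103, 122, 104, 101, 98, 108, 113, 113, 113, 106, 160, 160]
328 [195, 148, 94, 72, 43, 110, 110, 108, 109, 111, 110, 111, 111, 112, 110, 123, 108, 101, 104, 114, 110, 88, 74, 73, 90, 89]
360 [90, 89, 88, 90, 88, 76, 136, 190, 192, 193, 187, 185, 190, 150, 99, 104, 83, 72, 72, 52, 47, 44, 91, 92, 89, 92]
362 [89, 89, 89, 88, 87, 80, 123, 206, 205, 202, 204, 204, 206, 213, 219,
[... 809 characters left out ...]
[[371.2, 272.4], [383.8, 272.6]]
-3 hd near top [[372.6, 281.2], [385.4, 281.5]]
-3 hd near bot [[370.9, 284.0], [383.5, 284.3]]
0 head far top [[314.2, 267.6], [332.1, 268.3]]
0 head near top [[315.1, 281.8], [333.4, 282.5]]
0 head near bot [[313.8, 285.0], [331.8, 285.8]]
0 hd far top [[371.2, 272.7], [383.6, 273.2]]
0 hd near top [[372.5, 281.6], [385.2, 282.1]]
0 hd near bot [[370.5, 284.3], [382.9, 284.8]]
3 head far top [[314.8, 266.8], [332.6, 267.9]]
3 head near top [[315.6, 281.1], [333.9, 282.1]]
3 head near bot [[313.9, 284.3], [331.8, 285.4]]
3 hd far top [[371.1, 273.1], [383.3, 273.8]]
3 hd near top [[372.5, 281.9], [384.9, 282.7]]
3 hd near bot [[370.0, 284.7], [382.2, 285.4]]
```

The edge rows suggest the head droops about 1–1.5° (head near edge at 281.5–282, handle at 280.5), within measurement noise. I trim 1°, check the plate against the first scene picture, and hand in if everything is steady.

Run:
```python
from fin import *
g,e=goal((.4925,.226),.12,-30,2.5)
move_l(g,e,feed=.03);dwell(.5)
a=cv2.imread("pics/scene0.png");b=grab_frame("scene")
for nm,(x,y) in dict(pot=(261,325),bottle=(269,130),driver=(207,162),plate_corner=(327,308)).items():
    T=a[y-10:y+10,x-10:x+10];S=b[y-16:y+16,x-16:x+16];r=cv2.matchTemplate(S,T,cv2.TM_CCOEFF_NORMED);print(nm,cv2.minMaxLoc(r)[1::2])
print(read_clock(),np.array(read_ee_pos())-g,read_tcp_rot(),read_width(),read_ft_force(),np.abs(read_joint_vel()).max())
hand_in()
```

```text
pot (0.9998811483383179, (6, 6))
bottle (0.9998074769973755, (6, 6))
driver (0.9996503591537476, (6, 6))
plate_corner (0.7001159191131592, (6, 6))
27.75 [-2.89628242e-06 -1.04013215e-05 -3.01845224e-05] [-90.00285521  31.50471699 -30.00274884] 0.025756862737113157 [ 0.70403717 -0.56313464 -1.26234617] 0.06196504684135397
the job is handed in; nothing more can be done
```

The timer is wound to its stop, and the lamp was handed in held level over the well plate, at 27.8 s of the 58 s allowed.

- **Timer:** I wound the key clockwise in two gripped part turns, of about 90° and then about 73°. At the end the torque jumped from 0.09 to 0.89 N m and the jaws began to slip on the wing. A later picture showed the wing near the predicted stop angle.
- **Lamp:** I gripped it across the handle and drew it out along the 50° line. Forces stayed low and the jaw width stayed at 25.8 mm. I then turned it level, with the window down, at the estimated plate centre (0.4925, 0.226), 100 mm above the plate's top.
- **Last checks:** The arm was steady within 0.03 mm of its target, and the lamp's butt appeared where predicted in the wrist view before the last trim. The pot, bottle, driver and plate corner showed no shift. The plate match was weaker (0.70) because the arm's shadow falls on it.
- **Uncertain:**
  - **Level:** the wrist view agreed with my first guess of 1.5° sag, but the scene view suggested the head drooped 1–1.5° more. I trimmed 1°, so expect it level to within about 1.5–2°.
  - **Plate centre:** my two estimates differed by about 3 mm, and I used their mean.

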